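# Set the clamp screw of a laboratory sample pump

### The job

Lift the grey cover plate off the pins of the sample pump and lay it down flat, handle up, on the white bench mat, without dropping it. Then turn the winged clamp screw under it clockwise until it seats, back it off a quarter turn, and finish still holding the screw's wings there. Leave the bottle, beaker and jar alone.

Things in the scene. Friction and masses are not known exactly. Their poses are not given: they have to be found in the camera images.
- housing: Fixed pump module: white block 110 (x) by 230 (y) by 45 mm high, origin at the centre of its underside. Two cheeks on its deck at y = +-95 mm (70 in x, 14 in y, tops 107 mm above the bench) carry the cover; each has a pin (6 mm diameter, 11 mm high) on top. The clamp screw stands on the housing's vertical axis, mid-deck; the rest of the deck's fittings rise under 20 mm.
- cover: Loose grey plate, about 0.25 kg, 100 (x) by 220 (y) by 5 mm, origin at the centre of its underside, z up. Its 9 mm holes at y = +-95 mm sit over the pins; at the start its axes match the housing's. Black bridge handle in its middle: bar 13 wide (x), 80 long (y), 13 mm high, top 40 mm above the underside, legs at y = +-35 mm. A straight lift of 15 mm clears the pins.
- cover_handle (a point): Centre of the cover's handle bar, 33.5 mm above the plate's underside; axes as the cover. Pinch the bar across its 13 mm width (x).
- mat: White bench mat, fixed flat on the bench, 150 mm (x) by 260 mm (y) by 3 mm thick; origin at the centre of its underside. It lies on the other side, left or right, from the housing.
- screw (a joint): Clamp screw angle, rad: 0 = seated on a hard stop; grows as it is backed off, anticlockwise from above; a quarter turn off reads 1.571; at most 3.0. Starts 0.5 to 1.3. It does not rise or sink; friction of about 0.06 N m keeps it where left.
- screw_grip (a point): On the screw's vertical axis at grip height, 79 mm above the bench (34 above the deck). The steel wings form one flat upright blade 38 long, 9 thick, from 61 to 95 mm above the bench. Axes turn with the screw: x across the thickness, y along the length. Seated, the blade lies along the housing's y (in line with the cheeks); a quarter turn off, along its x.
- bottle: Bystander: white bottle, 60 mm diameter, 130 mm high; origin at the centre of its underside.
- beaker: Bystander: glass beaker, 66 mm rim diameter, 80 mm high; origin at the centre of its underside.
- jar: Bystander: amber glass jar, 56 mm diameter, 65 mm high; origin at the centre of its underside.
Mind the look-alikes: they are no part of the job. There is more than one size of the cover; the job needs the smallest.

How it is judged:
By the outcome, as a careful person would: the job done as asked, in the order asked, and still so for the second after the job is handed in, while the arm keeps its last pose, push and grip.
It also fails if it takes over 64 s, if anything falls off the work surface, if the arm or the gripper's body presses on something with over 40 N, if the wrist force passes 120 N, or if a joint passes its speed limit or range.

### The arm

A 7-joint arm with a two-finger parallel gripper is mounted at the origin on the work surface. World frame = base frame: x ahead of the robot, y to its left, z up, the work surface at z = 0. Lengths are in m, angles in rad, forces in N, time in s.
With the tool pointing down it reaches from about 0.4 to 0.85 m from the base axis. Payload 6.9 kg.
Tool frame: the origin (TCP) lies midway between the tips of the shut fingers; the grasp point (between the pads) lies 19 mm behind it; z points along the fingers, y is the line along which they close (so a half turn about z gives the same grasp; the last joint's range is limited). The gripper opens to 85 mm and grips with 20 to 120 N. Pads are 22 mm wide; open, the fingers measure 114 mm over their backs; the gripper's body (76 mm by 85 mm) begins 54 mm behind the grasp point. The pads swing forward as they close: fully open they stand 13 mm farther back than shut.
Start: joints at [-0.997, 0.507, -0.238, 1.5, 0.126, 1.149, -0.155], TCP at [0.282, 0.558, 0.207] pointing down, gripper open.
Joint ranges: [-3.08, 3.08], [-0.24, 2.05], [-1.43, 1.35], [0, 2.5], [-1.52, 4.66], [0.17, 1.96], [-2.89, 2.89]. Speed limits (rad/s): [2.39, 2.39, 3.14, 3.14, 3.14, 3.14, 3.14].

### API

Orientations are given as a unit quaternion [w, x, y, z].
In Python, from plant import * gives the robot as it stands.
- The arm moves only by the shell command python3 -m inch 'ROWS' [FORCE]. ROWS is JSON, a list of rows, each a list of 7 numbers: the turn, a rotation vector about the tool's x, y, z in rad, then the shift along the tool's x, y, z in m, then the finger opening in m, from 0 to 0.0854. In form: [[ax, ay, az, dx, dy, dz, claw], ...]. A call has 1 to 20 rows; each row is the pose to reach, as a shift and turn from the pose commanded when the call began, along the tool's axes at that moment; what a row does not reach only later rows make up. A row lasts 1/10 s, in which the tool goes at most 50 mm and 8.59 degrees, less where a joint would pass 70% of its speed; a pose out of reach is approached as far as the arm can. A call with a gripper value outside its range is refused whole. The fingers move at their own pace and stop on an object; FORCE is the grip in N (left out, the last holds). Time passes only in rows, so rows that repeat a pose let the fingers close. It gives the time, the measured TCP pose, the force, the opening and the grip force at its end, in the units of the state.
- observe(): the state, without advancing time (a new reading comes with each control period).
- grab_frame(name): name is "scene" or "top"; returns a dict with "img" (420x560x3 uint8, red, green, blue), "range_z" (420x560 float32, m along the optical axis (not along the pixel's ray), 0 where there is no reading), "camera_matrix" (3x3 intrinsics, pixels), "D" ([k1, k2, p1, p2, k3] as OpenCV has them; the pictures are not rectified), "rvec" (rotation vector, rad) and "tvec" (3), from world to camera coordinates, as OpenCV has them. Camera axes: x right, y down, z forward; pixel columns grow to the right and rows downward; lengths in m; the calibration is good to about 2 mm. A picture is of the moment at which its call begins.
- job_done(): hands the job in; it is judged then, once.
The state is a dict: "time": time; "q": joint angles; "qd": joint speeds; "effort": joint torques, N m; "position": TCP position; "orientation": TCP orientation; "ft_force": force on the tool from outside, world axes, zero at the start; "wrist_torque": the same for the moment, N m; "opening": finger opening in m; "finger_force": force on a finger pad.
Only numpy, scipy, OpenCV 4.12 (cv2) and the standard library are available. Lean on these libraries where they do the work, as an engineer would, in place of code of your own. Each camera call takes 0.05 s, during which the arm holds its last target. There are 200 camera calls.

## Working session

There is one attempt and no reset: what is moved stays moved. The work goes in short steps, Python scripts to look and compute and a shell command to move; the robot and the scene stay as the last step left them, time stands still between calls to the robot, and variables do not carry over. Pictures are saved under pics/ and viewed, at most 12 in all, crops included, and the job is handed in when it is done.

```bash
ls; mkdir -p pics; cat > h.py <<'E'
from plant import *
import numpy as np, cv2, pickle
from scipy.spatial.transform import Rotation as R
def snap(n,tag):
    f=grab_frame(n); pickle.dump(f,open(f'pics/{tag}.pkl','wb')); cv2.imwrite(f'pics/{tag}.png',f['img'][...,::-1]); return f
def world(f,uv,z=None):
    K=np.array(f['camera_matrix']);D=np.array(f['D']);Rm=cv2.Rodrigues(np.array(f['rvec'],float))[0];t=np.array(f['tvec']).ravel()
    uv=np.array(uv,float).reshape(-1,1,2); n=cv2.undistortPoints(uv,K,D).reshape(-1,2); n=np.c_[n,np.ones(len(n))]
    if z is None:
        d=np.array([f['range_z'][int(round(v)),int(round(u))] for u,v in uv.reshape(-1,2)]); return (n*d[:,None]-t)@Rm
    c=-Rm.T@t; r=n@Rm; return c+r*((z-c[2])/r[:,2])[:,None]
def cloud(f):
    vv,uu=np.mgrid[0:420,0:560]; return world(f,np.c_[uu.ravel(),vv.ravel()]).reshape(420,560,3)
E
python3 - <<'E'
from h import *
s=observe(); print({k:np.round(v,3) for k,v in s.items()})
a=snap('scene','s0')['img'];b=snap('top','t0')['img']
E
```

```text
pics
{'time': np.float64(0.0), 'q': array([-0.997,  0.508, -0.238,  1.501,  0.126,  1.149, -0.155]), 'qd': array([-0.   , -0.   , -0.001, -0.001,  0.001, -0.001, -0.001]), 'effort': array([-1.0000e-03, -6.2060e+01, -2.1870e+00, -2.4966e+01,  1.3000e-02,
        1.1000e-02, -0.0000e+00]), 'position': array([0.282, 0.557, 0.206]), 'orientation': array([-0.   ,  0.232,  0.973, -0.001]), 'ft_force': array([-0.035,  0.068, -0.192]), 'wrist_torque': array([-0.001, -0.012,  0.025]), 'finger_force': np.float64(0.0), 'opening': np.float64(0.085)}
```

View pics/s0.png

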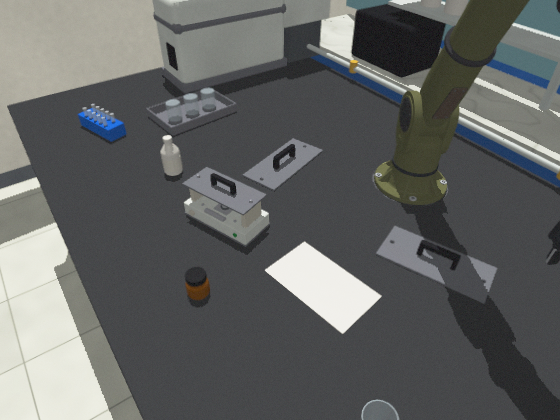

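View pics/t0.png

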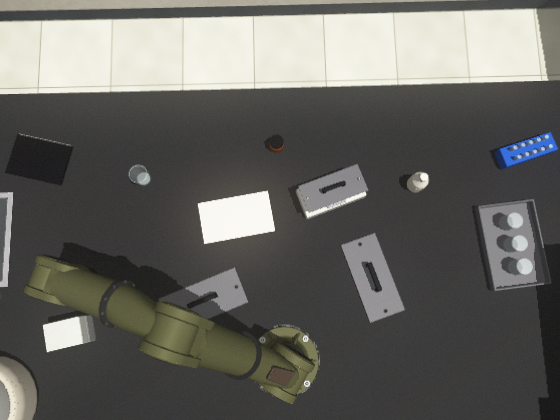

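The pump with its cover is at top-view (332,190), and the mat is at (236,217). The larger look-alike plates lie on the bench at (373,277) and (208,295). The jar is at (276,143), the bottle at (418,182) and the beaker at (140,175).

```bash
python3 - <<'E'
from h import *
f=pickle.load(open('pics/t0.pkl','rb')); C=cloud(f); z=C[...,2]; img=f['img'].astype(int)
def rect(m,n):
    p=C[m][:,:2].astype(np.float32); r=cv2.minAreaRect(p); print(n,len(p),'c',np.round(r[0],4),'size',np.round(r[1],4),'ang',round(r[2],2),'zmed',np.round(np.median(C[m][:,2]),4))
vv,uu=np.mgrid[0:420,0:560]
box=lambda a,b,c,d:(uu>a)&(uu<b)&(vv>c)&(vv<d)
b=box(285,380,150,230)
rect(b&(z>.10)&(z<.125),'plate'); rect(b&(z>.135)&(z<.16),'handle')
rect(box(190,285,180,250)&(img.min(2)>170),'mat')
for n,bx in dict(jar=(262,290,130,156),bottle=(402,435,165,198),beaker=(122,158,158,192)).items():
    m=box(*bx)&(z>.015); 
    rect(m,n); print(C[m][:,2].max())
# corners by hand height; big decoys
rect(box(335,410,228,325)&(z<.02)&(z>.003)&(img.min(2)>90),'decoyR')
cv2.imwrite('pics/c0.png',cv2.resize(f['img'][145:250,190:385,::-1],None,fx=4,fy=4,interpolation=3))
E
```

```text
plate 1757 c [ 0.5798 -0.186 ] size [0.1045 0.2221] ang 19.53 zmed 0.112
handle 98 c [ 0.5777 -0.1856] size [0.0156 0.0795] ang 22.72 zmed 0.1454
mat 2966 c [0.3991 0.1436] size [0.3682 0.2606] ang 8.35 zmed 0.0027
jar 221 c [0.5133 0.0112] size [0.0513 0.5591] ang 88.93 zmed 0.0612
1.8304824642593511
bottle 321 c [ 0.4176 -0.2638] size [0.0581 0.6467] ang 39.67 zmed 0.0888
1.8304824642593511
beaker 261 c [0.4574 0.2849] size [0.7162 0.0622] ang 46.53 zmed 0.0568
1.8304824642593511
decoyR 2165 c [ 0.2754 -0.3221] size [0.2905 0.1327] ang 18.15 zmed 0.0081
```

View pics/c0.png

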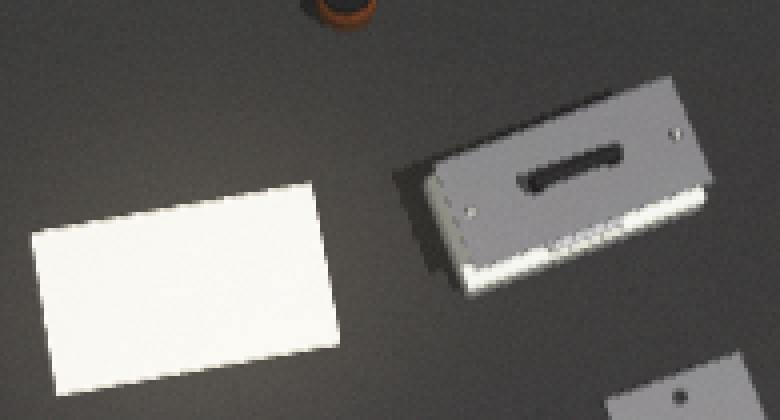

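The enlarged crop shows the pin tips at about crop (471,211) and (676,133), i.e. full-image (307.6,197.6) and (358.9,178.1). The mat corners are at crop (33,233), (311,183), (340,345) and (57,395).

```bash
python3 - <<'E'
from h import *
f=pickle.load(open('pics/t0.pkl','rb')); C=cloud(f); z=C[...,2]; ok=f['range_z']>0
to=lambda p:np.array(p)/4+[190-.4,145-.4]
P=world(f,to([[471,211],[676,133]]),.116); d=P[0]-P[1]; print('pins',P.round(4),'mid',P.mean(0).round(4),'dist',np.linalg.norm(d[:2]),'yaw',np.degrees(np.arctan2(-d[0],d[1])))
M=world(f,to([[33,233],[311,183],[340,345],[57,395]]),.003); print('mat',M.round(4),'c',M.mean(0).round(4),[np.linalg.norm(M[i]-M[i-1]).round(4) for i in range(4)])
vv,uu=np.mgrid[0:420,0:560]
for n,bx in dict(jar=(262,290,130,156),bottle=(402,435,165,198),beaker=(122,158,158,192)).items():
    m=(uu>bx[0])&(uu<bx[1])&(vv>bx[2])&(vv<bx[3])&ok&(z>.02)&(z<.2); r=cv2.minAreaRect(C[m][:,:2].astype(np.float32)); print(n,np.round(r[0],3),np.round(r[1],3),C[m][:,2].max())
m=(uu>190)&(uu<285)&(vv>180)&(vv<250)&ok&(f['img'].min(2)>150); r=cv2.minAreaRect(C[m][:,:2].astype(np.float32)); print('mat',np.round(r[0],4),np.round(r[1],4),r[2])
s=observe(); Rt=R.from_quat(np.roll(s['orientation'],-1)); print(Rt.as_matrix().round(3))
yaw=np.radians(19.8)
E
```

```text
pins [[ 0.5478 -0.0962  0.116 ]
 [ 0.6114 -0.2749  0.116 ]] mid [ 0.5796 -0.1855  0.116 ] dist 0.1896769149664301 yaw 19.58661035350238
mat [[0.5586 0.2961 0.003 ]
 [0.5983 0.0424 0.003 ]
 [0.4488 0.0196 0.003 ]
 [0.4104 0.2746 0.003 ]] c [0.504  0.1582 0.003 ] [np.float64(0.1497), np.float64(0.2568), np.float64(0.1512), np.float64(0.2579)]
jar [0.766 0.006] [0.051 0.053] 0.0757990446245262
bottle [ 0.606 -0.491] [0.059 0.053] 0.14387480394109034
beaker [0.657 0.495] [0.064 0.065] 0.08898232714955402
mat [0.5051 0.159 ] [0.1548 0.2606] 8.63736629486084
[[-0.892  0.452 -0.001]
 [ 0.452  0.892 -0.001]
 [-0.    -0.002 -1.   ]]
```

```bash
cat >> h.py <<'E'
def need(p,head):
    "tool-frame move to TCP p with tool y heading head deg (mod 180), pointing down"
    s=observe(); Rt=R.from_quat(np.roll(s['orientation'],-1)); out=[]
    y=np.array([np.cos(np.radians(head)),np.sin(np.radians(head)),0]); zz=np.array([0,0,-1.])
    for sg in (1,-1):
        G=R.from_matrix(np.c_[np.cross(sg*y,zz),sg*y,zz]); out.append((Rt.inv()*G).as_rotvec())
    rv=min(out,key=np.linalg.norm)
    print('t',round(s['time'],2),'pos',s['position'].round(4),'rv',rv.round(4),'shift',(Rt.inv().apply(np.array(p)-s['position'])).round(4),'F',s['ft_force'].round(1),'open',round(s['opening'],4),'ff',round(float(s['finger_force']),1),'q7',s['q'][6].round(2))
E
python3 -c "
from h import *
need([.5796,-.1856,.20],19.6)"
```

```text
t 0.1 pos [0.2822 0.5571 0.2059] rv [-1.500e-03  7.000e-04  7.599e-01] shift [-0.6009 -0.5282  0.0068] F [ 0.3 -0.6  0.6] open 0.0853 ff 0.0 q7 -0.15
```

```bash
python3 -m inch '[[0,0,0.76,-0.601,-0.528,0.006,0.085],[0,0,0.76,-0.601,-0.528,0.006,0.085],[0,0,0.76,-0.601,-0.528,0.006,0.085],[0,0,0.76,-0.601,-0.528,0.006,0.085],[0,0,0.76,-0.601,-0.528,0.006,0.085],[0,0,0.76,-0.601,-0.528,0.006,0.085],[0,0,0.76,-0.601,-0.528,0.006,0.085],[0,0,0.76,-0.601,-0.528,0.006,0.085],[0,0,0.76,-0.601,-0.528,0.006,0.085],[0,0,0.76,-0.601,-0.528,0.006,0.085],[0,0,0.76,-0.601,-0.528,0.006,0.085],[0,0,0.76,-0.601,-0.528,0.006,0.085],[0,0,0.76,-0.601,-0.528,0.006,0.085],[0,0,0.76,-0.601,-0.528,0.006,0.085],[0,0,0.76,-0.601,-0.528,0.006,0.085],[0,0,0.76,-0.601,-0.528,0.006,0.085],[0,0,0.76,-0.601,-0.528,0.006,0.085],[0,0,0.76,-0.601,-0.528,0.006,0.085],[0,0,0.76,-0.601,-0.528,0.006,0.085],[0,0,0.76,-0.601,-0.528,0.006,0.085]]'; python3 -c "
from h import *
need([.5796,-.1856,.1215],19.6)"
```

```text
time: 2.1
position: [0.5799, -0.183, 0.2007]
orientation: [-0.0, 0.575, 0.818, 0.0]
ft_force: [0.3, -0.3, 0.2]
opening: 0.0852
finger_force: 0.0
t 2.1 pos [ 0.5799 -0.183   0.2007] rv [ 0.0002 -0.0009  0.0024] shift [-0.0024 -0.0012  0.0792] F [ 0.3 -0.3  0.2] open 0.0852 ff 0.0 q7 0.69
```

```bash
python3 -m inch '[[0,0,0,0,0,0.025,0.07],[0,0,0,0,0,0.05,0.06],[0,0,0,0,0,0.07,0.05],[0,0,0,0,0,0.0785,0.05],[0,0,0,0,0,0.0785,0.05],[0,0,0,0,0,0.0785,0.05],[0,0,0,0,0,0.0785,0.05]]' 40; python3 -c "
from h import *
need([.5796,-.1856,.1215],19.6)"
```

```text
time: 2.8
position: [0.5807, -0.1851, 0.1235]
orientation: [0.001, 0.576, 0.817, 0.0]
ft_force: [-1.1, -0.5, -0.4]
opening: 0.0501
finger_force: 0.0
t 2.8 pos [ 0.5807 -0.1851  0.1235] rv [0.0017 0.0012 0.0002] shift [-0.0001 -0.0013  0.002 ] F [-1.1 -0.5 -0.4] open 0.0501 ff 0.0 q7 0.7
```

```bash
python3 -m inch '[[0,0,0,0,-0.001,0.001,0.05],[0,0,0,0,-0.001,0.001,0.0],[0,0,0,0,-0.001,0.001,0.0],[0,0,0,0,-0.001,0.001,0.0],[0,0,0,0,-0.001,0.001,0.0],[0,0,0,0,-0.001,0.001,0.0],[0,0,0,0,-0.001,0.001,0.0],[0,0,0,0,-0.001,0.001,0.0]]' 60; python3 -c "
from h import *
need([.5796,-.1856,.1215],19.6)"
```

```text
time: 3.6
position: [0.581, -0.1849, 0.122]
orientation: [0.002, 0.576, 0.817, 0.001]
ft_force: [4.2, 2.5, 2.6]
opening: 0.0078
finger_force: 58.8
t 3.6 pos [ 0.581  -0.1849  0.122 ] rv [0.0035 0.0013 0.0007] shift [-0.0002 -0.0016  0.0005] F [4.2 2.5 2.6] open 0.0078 ff 58.8 q7 0.7
```

The opening reads 7.8 mm where the 13 mm bar should be. I'll lift slowly, then check it by camera.

```bash
python3 -m inch '[[0,0,0,0,-0.001,-0.004,0.0],[0,0,0,0,-0.001,-0.009,0.0],[0,0,0,0,-0.001,-0.014,0.0],[0,0,0,0,-0.001,-0.019,0.0],[0,0,0,0,-0.001,-0.025,0.0],[0,0,0,0,-0.001,-0.035,0.0],[0,0,0,0,-0.001,-0.045,0.0],[0,0,0,0,-0.001,-0.055,0.0],[0,0,0,0,-0.001,-0.065,0.0],[0,0,0,0,-0.001,-0.065,0.0],[0,0,0,0,-0.001,-0.065,0.0]]' 60; python3 - <<'E'
from h import *
need([.5796,-.1856,.1215],19.6)
f=snap('scene','s1'); t=snap('top','t1')
cv2.imwrite('pics/c1.png',np.hstack([cv2.resize(f['img'][130:270,150:310,::-1],(480,420)),cv2.resize(t['img'][140:245,280:360,::-1],(320,420))]))
E
```

```text
time: 4.7
position: [0.5782, -0.1857, 0.1864]
orientation: [0.0, 0.576, 0.817, 0.0]
ft_force: [0.2, -0.1, 0.8]
opening: -0.0002
finger_force: 0.0
t 4.7 pos [ 0.5782 -0.1857  0.1864] rv [ 0.0004  0.0002 -0.0001] shift [-0.0004  0.0014  0.0649] F [ 0.2 -0.1  0.8] open -0.0002 ff 0.0 q7 0.69
```

View pics/c1.png

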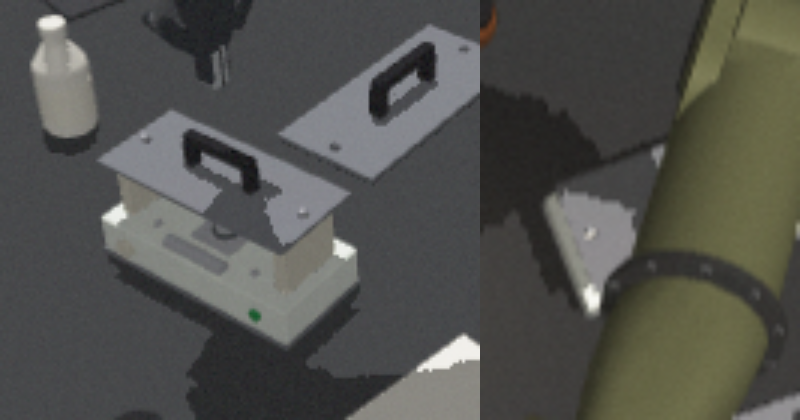

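```bash
python3 - <<'E'
from h import *
f=pickle.load(open('pics/s1.pkl','rb'))
s=observe()
pr=lambda p:cv2.projectPoints(np.array(p,float).reshape(-1,3),np.array(f['rvec'],float),np.array(f['tvec'],float),np.array(f['camera_matrix']),np.array(f['D']))[0].reshape(-1,2)
y=np.radians(19.6); ey=np.array([-np.sin(y),np.cos(y),0]); c=np.array([.5796,-.1856,0])
P=[s['position'],s['position']+[0,0,.05],c+[0,0,.1405],c+.04*ey+[0,0,.147],c-.04*ey+[0,0,.147],c+.095*ey+[0,0,.118],c-.095*ey+[0,0,.118]]
q=pr(P); print(q.round(1)); print((3*(q-[150,130])).round(0))
im=cv2.resize(f['img'][110:250,150:310,::-1],(800,700),interpolation=3)[:600]
cv2.imwrite('pics/c2.png',im)
C=cloud(f)
for u,v in [(221,157),(222,153),(223,150),(222,181),(215,178),(230,184)]: print(u,v,C[v,u].round(4))
E
```

```text
[[221.8 165.5]
 [220.1 149.4]
 [222.6 179.5]
 [233.8 182.9]
 [211.4 172.5]
 [250.6 199. ]
 [198.  174.1]]
[[215. 107.]
 [210.  58.]
 [218. 149.]
 [251. 159.]
 [184. 127.]
 [302. 207.]
 [144. 132.]]
221 157 [ 0.5811 -0.1779  0.218 ]
222 153 [ 0.5782 -0.1759  0.2301]
223 150 [ 0.5757 -0.1735  0.2395]
222 181 [ 0.586  -0.177   0.1436]
215 178 [ 0.5941 -0.2016  0.1419]
230 184 [ 0.5771 -0.1491  0.1472]
```

View pics/c2.png

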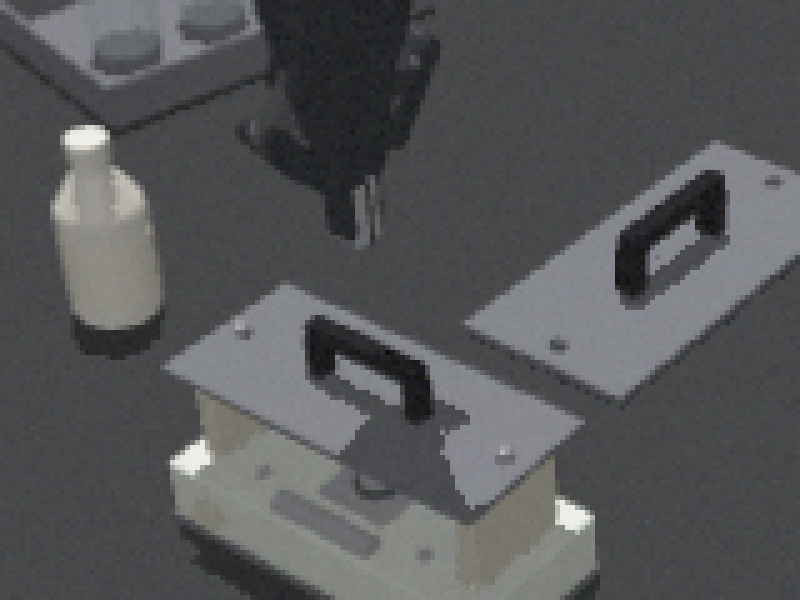

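The shut fingertips end at crop (360,248), i.e. pixel (222,159.6). The reported TCP projects to row 165.5, so the real tips seem to be about 18 mm above the reported TCP. The grasp only caught the rounded top of the bar, and the cover is still on its pins. I'll measure the offset from depth.

```bash
python3 - <<'E'
from h import *
f=pickle.load(open('pics/s1.pkl','rb')); C=cloud(f); s=observe()
ok=f['range_z']>0
d=np.linalg.norm(C[...,:2]-s['position'][:2],axis=2)
m=ok&(d<.03)&(C[...,2]>.16)&(C[...,2]<.3)
v,u=np.nonzero(m)
for r in range(145,166):
    k=v==r
    if k.any(): print(r,u[k].min(),u[k].max(),C[r,u[k]].mean(0).round(4))
# scene depth consistency: plate top, mat
P=C[...,2][(C[...,0]>.54)&(C[...,0]<.62)&(abs(C[...,1]+.186)<.1)&ok]; print(np.histogram(P,bins=np.arange(.04,.16,.005)))
EX=0
E
```

```text
145 216 225 [ 0.582  -0.1726  0.257 ]
146 217 225 [ 0.5805 -0.1726  0.2535]
147 215 225 [ 0.5837 -0.1722  0.252 ]
148 216 225 [ 0.5816 -0.1744  0.2471]
149 215 225 [ 0.5817 -0.1776  0.2425]
150 215 225 [ 0.5825 -0.1767  0.2403]
151 215 226 [ 0.5809 -0.1777  0.2362]
152 215 226 [ 0.5815 -0.177   0.2337]
153 215 225 [ 0.5829 -0.1775  0.231 ]
154 215 225 [ 0.5831 -0.1779  0.2279]
155 215 225 [ 0.5834 -0.1778  0.225 ]
156 216 225 [ 0.5828 -0.1768  0.2222]
157 217 225 [ 0.5814 -0.1774  0.2183]
158 219 223 [ 0.5811 -0.1787  0.2144]
159 221 222 [ 0.5816 -0.1753  0.2134]
(array([157, 343,  39,  18,   5,   7,   4,   4,   4,   5,   3,   1,   0,
        32, 911,  68,  18,  16,  14,  27,  37,  87,   4]), array([0.04 , 0.045, 0.05 , 0.055, 0.06 , 0.065, 0.07 , 0.075, 0.08 ,
       0.085, 0.09 , 0.095, 0.1  , 0.105, 0.11 , 0.115, 0.12 , 0.125,
       0.13 , 0.135, 0.14 , 0.145, 0.15 , 0.155]))
```

```bash
python3 -m inch '[[0,0,0,0,0.001,0,0.05],[0,0,0,0,0.001,0,0.05],[0,0,0,0,0.001,0,0.05],[0,0,0,0,0.001,0,0.05],[0,0,0,0,0.001,0.03,0.05],[0,0,0,0,0.001,0.06,0.05],[0,0,0,0,0.001,0.07,0.05],[0,0,0,0,0.001,0.075,0.05],[0,0,0,0,0.001,0.079,0.05],[0,0,0,0,0.001,0.083,0.05],[0,0,0,0,0.001,0.083,0.05],[0,0,0,0,0.001,0.083,0.05]]' 60; python3 - <<'E'
from h import *
need([.5796,-.1856,.1035],19.6)
f=snap('scene','s2')
cv2.imwrite('pics/c3.png',cv2.resize(f['img'][120:240,170:290,::-1],(600,600),interpolation=3))
E
```

```text
time: 6.0
position: [0.5794, -0.1855, 0.1038]
orientation: [0.0, 0.576, 0.817, 0.0]
ft_force: [0.2, -0.3, 0.7]
opening: 0.0501
finger_force: 0.0
t 6.0 pos [ 0.5794 -0.1855  0.1038] rv [ 0.0008  0.0006 -0.0001] shift [-0.0002  0.0002  0.0003] F [ 0.2 -0.3  0.7] open 0.0501 ff 0.0 q7 0.71
```

View pics/c3.png

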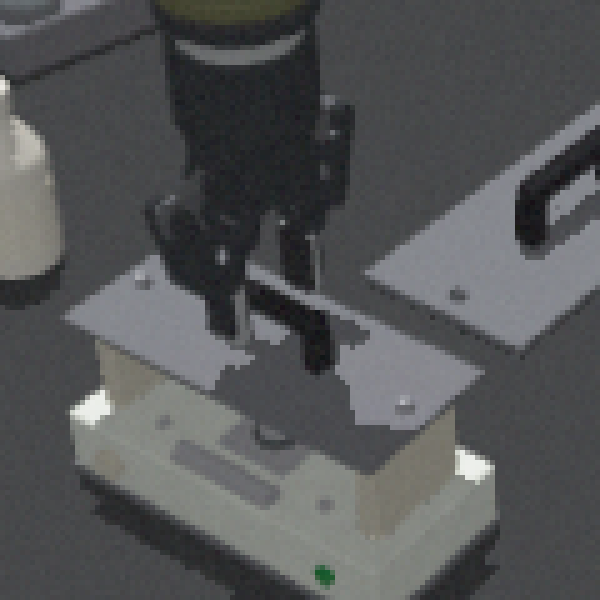

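The open fingers straddle the bar, with the near finger's tip at crop (240,345). The tips are just above the plate and nothing is touching it. I'll close.

```bash
python3 -m inch '[[0,0,0,0,0,0,0.02],[0,0,0,0,0,0,0.01],[0,0,0,0,0,0,0.0],[0,0,0,0,0,0,0.0],[0,0,0,0,0,0,0.0],[0,0,0,0,0,0,0.0],[0,0,0,0,0,0,0.0]]' 60; python3 -c "
from h import *
need([.5796,-.1856,.1035],19.6)"
```

```text
time: 6.75
position: [0.5811, -0.1848, 0.104]
orientation: [0.002, 0.576, 0.817, 0.001]
ft_force: [5.2, 2.0, 3.5]
opening: 0.0117
finger_force: 62.5
t 6.75 pos [ 0.5811 -0.1848  0.104 ] rv [0.0036 0.0012 0.0007] shift [-0.0003 -0.0017  0.0005] F [5.2 2.  3.5] open 0.0117 ff 62.5 q7 0.71
```

```bash
python3 -m inch '[[0,0,0,0,0.0015,0,0.0],[0,0,0,0,0.0015,0,0.0],[0,0,0,0,0.0015,-0.004,0.0],[0,0,0,0,0.0015,-0.008,0.0],[0,0,0,0,0.0015,-0.012,0.0],[0,0,0,0,0.0015,-0.016,0.0],[0,0,0,0,0.0015,-0.02,0.0],[0,0,0,0,0.0015,-0.03,0.0],[0,0,0,0,0.0015,-0.04,0.0],[0,0,0,0,0.0015,-0.05,0.0],[0,0,0,0,0.0015,-0.06,0.0],[0,0,0,0,0.0015,-0.06,0.0],[0,0,0,0,0.0015,-0.06,0.0]]' 70; python3 - <<'E'
from h import *
need([.5796,-.1856,.1035],19.6)
f=snap('scene','s3')
cv2.imwrite('pics/c4.png',cv2.resize(f['img'][100:240,170:310,::-1],(600,600),interpolation=3))
E
```

```text
time: 8.05
position: [0.5805, -0.1849, 0.1635]
orientation: [0.0, 0.576, 0.817, 0.0]
ft_force: [-0.3, 0.3, -2.9]
opening: 0.0113
finger_force: 69.1
t 8.05 pos [ 0.5805 -0.1849  0.1635] rv [ 0.0004  0.0003 -0.0001] shift [-0.0003 -0.0011  0.06  ] F [-0.3  0.3 -2.9] open 0.0113 ff 69.1 q7 0.7
```

View pics/c4.png

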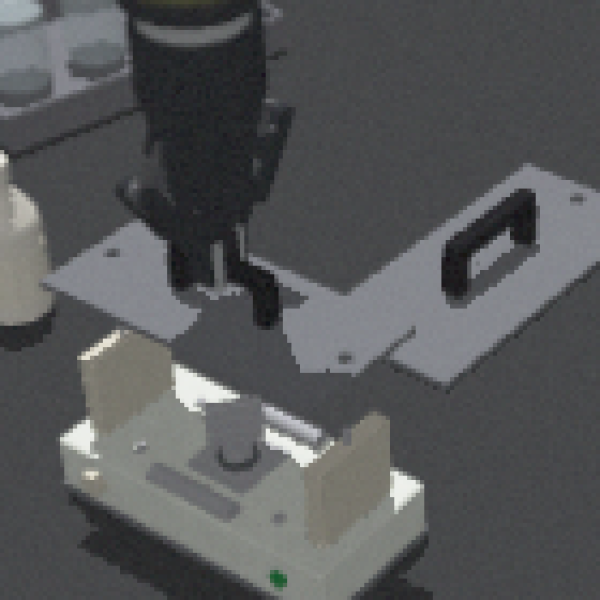

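The cover is off its pins, level and firmly held (ft_force z -2.9 N, about 0.25 kg). The winged screw is visible underneath at crop (235,430).

```bash
python3 -c "
from h import *
need([.5047,.159,.1635],8.6)"
```

```text
t 8.1 pos [ 0.5803 -0.1847  0.163 ] rv [-0.0003 -0.0002  0.192 ] shift [ 0.3491  0.0441 -0.0004] F [ 0.9  0.4 -3.6] open 0.0109 ff 69.1 q7 0.7
```

```bash
python3 -m inch '[[0,0,0.01,0.010,0.001,0,0],[0,0,0.02,0.030,0.004,0,0],[0,0,0.04,0.055,0.007,0,0],[0,0,0.06,0.085,0.011,0,0],[0,0,0.08,0.115,0.015,0,0],[0,0,0.09,0.145,0.018,0,0],[0,0,0.1,0.175,0.022,0,0],[0,0,0.12,0.205,0.026,0,0],[0,0,0.14,0.235,0.030,0,0],[0,0,0.16,0.265,0.034,0,0],[0,0,0.18,0.295,0.037,0,0],[0,0,0.192,0.320,0.040,0,0],[0,0,0.192,0.337,0.043,0,0],[0,0,0.192,0.345,0.044,0,0],[0,0,0.192,0.349,0.044,0,0],[0,0,0.192,0.349,0.044,0,0],[0,0,0.192,0.349,0.044,0,0],[0,0,0.192,0.349,0.044,0,0]]' 70; python3 -c "
from h import *
need([.5047,.159,0],8.6)"
```

```text
time: 9.9
position: [0.5051, 0.1575, 0.1632]
orientation: [0.0, 0.653, 0.758, -0.0]
ft_force: [-0.2, -0.2, -3.3]
opening: 0.0113
finger_force: 69.0
t 9.9 pos [0.5051 0.1575 0.1632] rv [-0.      0.0005 -0.0019] shift [ 0.0016 -0.0002  0.1632] F [-0.2 -0.2 -3.3] open 0.0113 ff 69.0 q7 -0.11
```

```bash
python3 -m inch '[[0,0,0,0,0,0.015,0],[0,0,0,0,0,0.04,0],[0,0,0,0,0,0.065,0],[0,0,0,0,0,0.09,0],[0,0,0,0,0,0.115,0],[0,0,0,0,0,0.135,0],[0,0,0,0,0,0.147,0],[0,0,0,0,0,0.153,0],[0,0,0,0,0,0.156,0],[0,0,0,0,0,0.158,0],[0,0,0,0,0,0.158,0],[0,0,0,0,0,0.158,0]]' 70; python3 -m inch '[[0,0,0,0,0,0.001,0],[0,0,0,0,0,0.002,0],[0,0,0,0,0,0.003,0],[0,0,0,0,0,0.004,0],[0,0,0,0,0,0.004,0],[0,0,0,0,0,0.004,0]]' 70
```

```text
time: 11.1
position: [0.5053, 0.1588, 0.0058]
orientation: [0.0, 0.652, 0.758, 0.0]
ft_force: [-0.5, -0.3, -3.0]
opening: 0.0116
finger_force: 68.9
time: 11.7
position: [0.5048, 0.1586, 0.0011]
orientation: [-0.0, 0.652, 0.758, -0.0]
ft_force: [0.0, 0.2, -2.3]
opening: 0.0117
finger_force: 68.9
```

Almost down, so I'll go another 2 mm.

```bash
python3 -m inch '[[0,0,0,0,0,0.001,0],[0,0,0,0,0,0.001,0],[0,0,0,0,0,0.0015,0],[0,0,0,0,0,0.0015,0],[0,0,0,0,0,0.002,0],[0,0,0,0,0,0.002,0],[0,0,0,0,0,0.002,0]]' 70
```

```text
time: 12.4
position: [0.5051, 0.1587, -0.0003]
orientation: [0.0, 0.652, 0.758, 0.0]
ft_force: [-1.7, -0.6, 6.3]
opening: 0.0113
finger_force: 70.2
```

```bash
python3 -m inch '[[0,0,0,0,0,-0.001,0.0],[0,0,0,0,0,-0.001,0.02],[0,0,0,0,0,-0.001,0.04],[0,0,0,0,0,-0.001,0.05],[0,0,0,0,0,-0.001,0.05],[0,0,0,0,0,-0.001,0.05],[0,0,0,0,0,-0.001,0.05],[0,0,0,0,0,-0.02,0.05],[0,0,0,0,0,-0.05,0.05],[0,0,0,0,0,-0.09,0.05],[0,0,0,0,0,-0.13,0.05],[0,0,0,0,0,-0.17,0.05],[0,0,0,0,0,-0.17,0.05]]' 70; python3 - <<'E'
from h import *
need([.5796,-.1856,.20],60)
f=snap('scene','s4'); t=snap('top','t4')
C=cloud(f); ok=f['range_z']>0; 
m=ok&(np.linalg.norm(C[...,:2]-[.5045,.1585],axis=2)<.16)&(C[...,2]>.0055)&(C[...,2]<.014)&(f['img'].max(2)<170); r=cv2.minAreaRect(C[m][:,:2].astype(np.float32)); print(r,np.percentile(C[m][:,2],[5,50,95]))
a=f['img'][230:340,240:400,::-1]; b=t['img'][160:230,290:380,::-1]; c=f['img'][165:245,175:275,::-1]
cv2.imwrite('pics/c5.png',np.vstack([cv2.resize(a,(400,275),interpolation=3),cv2.resize(c,(400,320),interpolation=3)]))
cv2.imwrite('pics/c6.png',cv2.resize(b,(720,560),interpolation=3))
E
```

```text
time: 13.7
position: [0.5078, 0.1594, 0.1744]
orientation: [0.002, 0.652, 0.758, 0.004]
ft_force: [1.4, -0.5, -0.7]
opening: 0.0498
finger_force: 0.0
t 13.7 pos [0.5078 0.1594 0.1744] rv [ 0.0094  0.0024 -0.8975] shift [-0.3518  0.0197 -0.026 ] F [ 1.4 -0.5 -0.7] open 0.0498 ff 0.0 q7 -0.11
((0.5301739573478699, 0.1752118617296219), (0.2539142966270447, 0.24743176996707916), 4.503641605377197) [0.00618074 0.00847189 0.01093579]
```

View pics/c5.png

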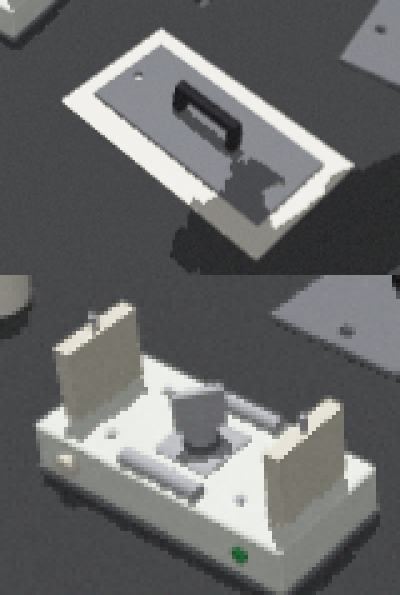

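View pics/c6.png

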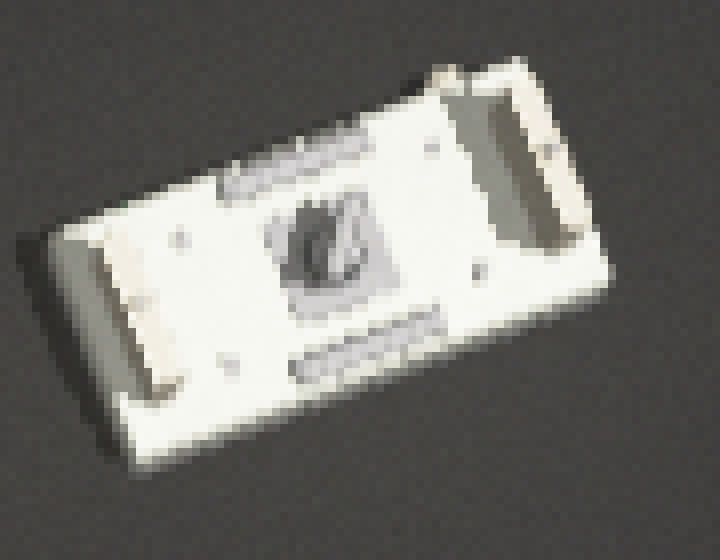

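The cover lies flat, handle up, fully on the mat. The blade stands mid-deck with rods on either side. Next I'll get the blade angle from the depth cloud.

```bash
python3 - <<'E'
from h import *
ax=np.array([.5796,-.1856])
for n in ('s4','t4'):
    f=pickle.load(open(f'pics/{n}.pkl','rb')); C=cloud(f); ok=f['range_z']>0
    for lo in (.072,.085):
        m=ok&(np.linalg.norm(C[...,:2]-ax,axis=2)<.03)&(C[...,2]>lo)&(C[...,2]<.105)
        p=C[m][:,:2]; c=p.mean(0); w,V=np.linalg.eigh(np.cov((p-c).T)); d=V[:,1]
        r=cv2.minAreaRect(p.astype(np.float32))
        print(n,lo,len(p),c.round(4),'sd',np.sqrt(w).round(4),'line heading',(np.degrees(np.arctan2(d[1],d[0]))%180).round(1),np.round(r[0],4),np.round(r[1],4),r[2], C[m][:,2].max().round(4))
    q=lambda x:x
    # rods & cheek positions in housing frame
    y=np.radians(19.6);Rh=np.array([[np.cos(y),np.sin(y)],[-np.sin(y),np.cos(y)]])
    H=(C[...,:2]-ax)@Rh.T
    m=ok&(abs(H[...,1])<.085)&(abs(H[...,0])<.055)&(np.hypot(H[...,0],H[...,1])>.028)&(C[...,2]>.052)&(C[...,2]<.08)
    for sg in (-1,1):
        k=m&(H[...,0]*sg>0)
        print(' rod',sg,k.sum(),np.percentile(H[k],[5,95],axis=0).round(3).tolist(),np.percentile(C[k][:,2],[50,95]).round(3))
f=pickle.load(open('pics/s4.pkl','rb'));print('scene cam',(-cv2.Rodrigues(np.array(f['rvec'],float))[0].T@np.array(f['tvec']).ravel()).round(2))
E
```

```text
s4 0.072 112 [ 0.5831 -0.1793] sd [0.0024 0.011 ] line heading 160.8 [ 0.5825 -0.1816] [0.0132 0.038 ] 70.97906494140625 0.0976
s4 0.085 59 [ 0.583  -0.1799] sd [0.0027 0.0105] line heading 159.6 [ 0.5829 -0.1809] [0.012  0.0371] 76.96684265136719 0.0976
 rod -1 63 [[-0.044, -0.085], [-0.007, 0.036]] [0.055 0.072]
 rod 1 82 [[0.022, -0.084], [0.054, 0.033]] [0.055 0.064]
t4 0.072 31 [ 0.5755 -0.1843] sd [0.0028 0.0111] line heading 161.3 [ 0.5757 -0.1847] [0.0095 0.0362] 73.29257202148438 0.1041
t4 0.085 31 [ 0.5755 -0.1843] sd [0.0028 0.0111] line heading 161.3 [ 0.5757 -0.1847] [0.0095 0.0362] 73.29257202148438 0.1041
 rod -1 85 [[-0.052, -0.061], [-0.003, 0.065]] [0.055 0.061]
 rod 1 83 [[0.009, -0.077], [0.048, 0.059]] [0.054 0.062]
scene cam [0.97 0.63 0.81]
```

```bash
python3 -c "
from h import *
need([.5796,-.1856,.17],71)"
```

```text
t 13.8 pos [0.5052 0.1588 0.17  ] rv [ 2.1000e-03  6.0000e-04 -1.0891e+00] shift [-3.517e-01  2.210e-02 -2.000e-04] F [-0.3  0.4 -0.8] open 0.0503 ff 0.0 q7 -0.11
```

```bash
python3 -m inch '[[0,0,-1.089,-0.352,0.022,0,0.04],[0,0,-1.089,-0.352,0.022,0,0.04],[0,0,-1.089,-0.352,0.022,0,0.04],[0,0,-1.089,-0.352,0.022,0,0.04],[0,0,-1.089,-0.352,0.022,0,0.04],[0,0,-1.089,-0.352,0.022,0,0.04],[0,0,-1.089,-0.352,0.022,0,0.04],[0,0,-1.089,-0.352,0.022,0,0.04],[0,0,-1.089,-0.352,0.022,0,0.04],[0,0,-1.089,-0.352,0.022,0,0.04],[0,0,-1.089,-0.352,0.022,0,0.04],[0,0,-1.089,-0.352,0.022,0,0.04],[0,0,-1.089,-0.352,0.022,0,0.04],[0,0,-1.089,-0.352,0.022,0,0.04]]' 40; python3 -c "
from h import *
need([.5796,-.1856,.048],71)"
```

```text
time: 15.2
position: [0.5793, -0.1852, 0.1694]
orientation: [0.0, 0.165, 0.986, -0.0]
ft_force: [0.4, -0.4, -0.1]
opening: 0.0401
finger_force: 0.0
t 15.2 pos [ 0.5793 -0.1852  0.1694] rv [0.     0.0001 0.0008] shift [-0.0004 -0.0003  0.1214] F [ 0.4 -0.4 -0.1] open 0.0401 ff 0.0 q7 1.48
```

```bash
python3 -m inch '[[0,0,0,0,0,0.03,0.04],[0,0,0,0,0,0.06,0.04],[0,0,0,0,0,0.08,0.04],[0,0,0,0,0,0.095,0.04],[0,0,0,0,0,0.105,0.04],[0,0,0,0,0,0.105,0.04],[0,0,0,0,0,0.105,0.04]]' 40; python3 -m inch '[[0,0,0,0,0,0.004,0.04],[0,0,0,0,0,0.008,0.04],[0,0,0,0,0,0.012,0.04],[0,0,0,0,0,0.016,0.04],[0,0,0,0,0,0.016,0.04],[0,0,0,0,0,0.016,0.04]]' 40;  python3 - <<'E'
from h import *
need([.5796,-.1856,.048],71)
f=snap('scene','s5')
cv2.imwrite('pics/c7.png',cv2.resize(f['img'][125:245,170:290,::-1],(600,600),interpolation=3))
E
```

```text
time: 15.9
position: [0.5796, -0.1861, 0.0647]
orientation: [0.0, 0.165, 0.986, -0.0]
ft_force: [0.1, -0.6, 0.1]
opening: 0.0399
finger_force: 0.0
time: 16.5
position: [0.5792, -0.1861, 0.048]
orientation: [-0.0, 0.165, 0.986, 0.0]
ft_force: [0.2, -0.5, -0.0]
opening: 0.0398
finger_force: 0.0
t 16.5 pos [ 0.5792 -0.1861  0.048 ] rv [-0.     -0.0003 -0.0002] shift [-0.0003  0.0006  0.    ] F [ 0.2 -0.5 -0. ] open 0.0398 ff 0.0 q7 1.47
```

View pics/c7.png

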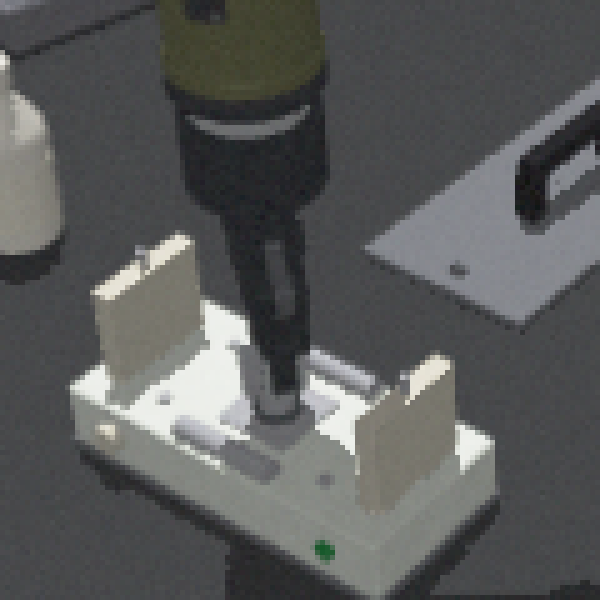

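The near finger hides the blade, with its tip at crop (278,415), low on the wings. The forces are near zero. I'll close on the wings.

```bash
python3 -m inch '[[0,0,0,0,0,0,0.0],[0,0,0,0,0,0,0.0],[0,0,0,0,0,0,0.0],[0,0,0,0,0,0,0.0],[0,0,0,0,0,0,0.0],[0,0,0,0,0,0,0.0]]' 50;  python3 - <<'E'
from h import *
need([.5796,-.1856,.048],71); print(observe()['wrist_torque'])
E
```

```text
time: 17.15
position: [0.5806, -0.1829, 0.0486]
orientation: [0.001, 0.164, 0.986, 0.002]
ft_force: [1.8, 6.8, 2.6]
opening: 0.0077
finger_force: 52.4
t 17.15 pos [ 0.5806 -0.1829  0.0486] rv [0.0035 0.0008 0.0023] shift [ 0.0001 -0.0029  0.0006] F [1.8 6.8 2.6] open 0.0077 ff 52.4 q7 1.47
[ 1.42838264 -0.36646683  0.00631518]
```

The opening of 7.7 mm matches the 9 mm blade, since the bar also read 1.3 mm under. I'll relieve the 7 N side load by shifting along tool y.

```bash
python3 -m inch '[[0,0,0,0,0.001,0,0.0],[0,0,0,0,0.002,0,0.0],[0,0,0,0,0.003,0,0.0],[0,0,0,0,0.003,0,0.0],[0,0,0,0,0.003,0,0.0]]' 60;  python3 - <<'E'
from h import *
need([.5796,-.1856,.048],71); print(observe()['wrist_torque'])
E
```

```text
time: 17.65
position: [0.5806, -0.1829, 0.0486]
orientation: [0.0, 0.165, 0.986, 0.0]
ft_force: [0.5, 4.1, 5.6]
opening: 0.0076
finger_force: 60.7
t 17.65 pos [ 0.5806 -0.1829  0.0486] rv [0.0005 0.0007 0.    ] shift [ 0.0001 -0.0029  0.0006] F [0.5 4.1 5.6] open 0.0076 ff 60.7 q7 1.46
[ 0.91141026 -0.0705816   0.11026437]
```

```bash
python3 -m inch '[[0,0,0.07,-0.0002,0,0,0],[0,0,0.15,-0.0004,0,0,0],[0,0,0.23,-0.0007,-0.0001,0,0],[0,0,0.31,-0.0009,-0.0001,0,0],[0,0,0.39,-0.0011,-0.0002,0,0],[0,0,0.47,-0.0014,-0.0003,0,0],[0,0,0.55,-0.0016,-0.0004,0,0],[0,0,0.62,-0.0017,-0.0006,0,0],[0,0,0.68,-0.0019,-0.0007,0,0],[0,0,0.7,-0.0019,-0.0007,0,0],[0,0,0.7,-0.0019,-0.0007,0,0]]' 70;  python3 - <<'E'
from h import *
need([.5796,-.1856,.048],19.6); print(observe()['wrist_torque'])
E
```

```text
time: 18.75
position: [0.5814, -0.1818, 0.0486]
orientation: [-0.001, 0.493, 0.87, 0.001]
ft_force: [-1.5, 9.9, 10.7]
opening: 0.0077
finger_force: 71.0
t 18.75 pos [ 0.5814 -0.1818  0.0486] rv [ 0.0003 -0.0034  0.1976] shift [-0.0023 -0.0035  0.0006] F [-1.5  9.9 10.7] open 0.0077 ff 71.0 q7 0.93
[ 1.99284733  0.54447817 -0.09264483]
```

The turn was 0.70 rad with only friction torque of 0.09 N m. The growing side load says the screw axis sits near the TCP itself, so I'll re-centre and keep turning.

```bash
python3 -m inch '[[0,0,0,0.0015,0.0005,-0.0005,0],[0,0,0,0.0029,0.0011,-0.001,0],[0,0,0.04,0.0029,0.0011,-0.001,0],[0,0,0.08,0.0029,0.0011,-0.001,0],[0,0,0.12,0.0029,0.0011,-0.001,0],[0,0,0.12,0.0029,0.0011,-0.001,0],[0,0,0.12,0.0029,0.0011,-0.001,0]]' 70;  python3 - <<'E'
from h import *
need([.5796,-.1856,.048],19.6); print(observe()['wrist_torque'])
E
```

```text
time: 19.45
position: [0.5815, -0.1816, 0.0487]
orientation: [0.0, 0.544, 0.839, -0.0]
ft_force: [5.5, 2.0, -6.4]
opening: 0.0079
finger_force: 68.7
t 19.45 pos [ 0.5815 -0.1816  0.0487] rv [0.0001 0.0004 0.0778] shift [-0.0028 -0.0034  0.0007] F [ 5.5  2.  -6.4] open 0.0079 ff 68.7 q7 0.84
[ 0.39084686 -0.96974005 -0.02970649]
```

```bash
A=1; python3 -m inch '[[0,0,0.02,0,0.001,0.0006,0],[0,0,0.04,0,0.001,0.0006,0],[0,0,0.06,0,0.001,0.0006,0],[0,0,0.06,0,0.001,0.0006,0],[0,0,0.06,0,0.001,0.0006,0]]' 70;  python3 -c "
from h import *
need([.5796,-.1856,.048],19.6); print(observe()['wrist_torque'])"
python3 -m inch '[[0,0,0.02,0,0,0,0],[0,0,0.04,0,0,0,0],[0,0,0.06,0,0,0,0],[0,0,0.06,0,0,0,0],[0,0,0.06,0,0,0,0]]' 70;  python3 -c "
from h import *
need([.5796,-.1856,.048],19.6); print(observe()['wrist_torque'])"
```

```text
time: 19.95
position: [0.5818, -0.1815, 0.0487]
orientation: [-0.0, 0.57, 0.822, -0.0]
ft_force: [0.5, 0.7, 1.3]
opening: 0.0075
finger_force: 69.7
t 19.95 pos [ 0.5818 -0.1815  0.0487] rv [-0.0006  0.0003  0.0166] shift [-0.0031 -0.0035  0.0007] F [0.5 0.7 1.3] open 0.0075 ff 69.7 q7 0.79
[ 0.09646439  0.16530176 -0.03476639]
time: 20.45
position: [0.5819, -0.1814, 0.0487]
orientation: [0.0, 0.594, 0.805, -0.0]
ft_force: [-2.8, -2.0, 4.4]
opening: 0.0079
finger_force: 74.8
t 20.45 pos [ 0.5819 -0.1814  0.0487] rv [-0.0006  0.0005 -0.0422] shift [-0.0034 -0.0034  0.0007] F [-2.8 -2.   4.4] open 0.0079 ff 74.8 q7 0.74
[-0.29035709  0.50801216  1.14198151]
```

```bash
python3 -m inch '[[0,0,0.015,0,0,0,0],[0,0,0.03,0,0,0,0],[0,0,0.03,0,0,0,0],[0,0,0.03,0,0,0,0]]' 70;  python3 -c "
from h import *
need([.5796,-.1856,.048],19.6); print(observe()['wrist_torque'])"
```

```text
time: 20.85
position: [0.5819, -0.1814, 0.0487]
orientation: [0.0, 0.606, 0.796, -0.0]
ft_force: [-3.5, -2.4, 5.7]
opening: 0.0074
finger_force: 86.8
t 20.85 pos [ 0.5819 -0.1814  0.0487] rv [-0.0004  0.0004 -0.0727] shift [-0.0035 -0.0034  0.0007] F [-3.5 -2.4  5.7] open 0.0074 ff 86.8 q7 0.72
[-0.51373772  0.8123595   1.57537548]
```

Seated: the torque climbs to 1.6 N m at the expected heading. Now I'll back off, halfway first.

```bash
python3 -m inch '[[0,0,-0.07,0,-0.0001,0,0],[0,0,-0.15,0,-0.0003,0,0],[0,0,-0.23,0,-0.0005,0,0],[0,0,-0.31,-0.0001,-0.0006,0,0],[0,0,-0.39,-0.0002,-0.0008,0,0],[0,0,-0.47,-0.0002,-0.0009,0,0],[0,0,-0.55,-0.0003,-0.001,0,0],[0,0,-0.63,-0.0004,-0.0012,0,0],[0,0,-0.71,-0.0005,-0.0013,0,0],[0,0,-0.8,-0.0006,-0.0014,0,0],[0,0,-0.8,-0.0006,-0.0014,0,0]]' 70;  python3 -c "
from h import *
need([.5819,-.1814,.048],109.6); print(observe()['wrist_torque'])"
```

```text
time: 21.95
position: [0.5808, -0.1824, 0.0487]
orientation: [0.0, 0.249, 0.968, 0.0]
ft_force: [-2.0, -1.1, 4.5]
opening: 0.0076
finger_force: 70.2
t 21.95 pos [ 0.5808 -0.1824  0.0487] rv [ 6.000e-04  2.000e-04 -8.457e-01] shift [-0.0005  0.0014  0.0007] F [-2.  -1.1  4.5] open 0.0076 ff 70.2 q7 1.33
[-0.45610881  0.55081979  0.08430547]
```

```bash
python3 -m inch '[[0,0,-0.07,0,-0.0001,0,0],[0,0,-0.15,0,-0.0003,0,0],[0,0,-0.23,0,-0.0005,0,0],[0,0,-0.31,-0.0001,-0.0006,0,0],[0,0,-0.39,-0.0002,-0.0008,0,0],[0,0,-0.47,-0.0002,-0.0009,0,0],[0,0,-0.55,-0.0003,-0.001,0,0],[0,0,-0.63,-0.0004,-0.0012,0,0],[0,0,-0.71,-0.0005,-0.0013,0,0],[0,0,-0.79,-0.0006,-0.0014,0,0],[0,0,-0.835,-0.0007,-0.0015,0,0],[0,0,-0.845,-0.0007,-0.0015,0,0],[0,0,-0.845,-0.0007,-0.0015,0,0],[0,0,-0.845,-0.0007,-0.0015,0,0]]' 70;  python3 - <<'E'
from h import *
need([.5819,-.1814,.048],109.6); print(observe()['wrist_torque'])
f=snap('scene','s6');t=snap('top','t6')
for n,f in (('s',f),('t',t)):
    C=cloud(f); ok=f['range_z']>0
    m=ok&(np.linalg.norm(C[...,:2]-[.5045,.1585],axis=2)<.1)&(C[...,2]>.006)&(C[...,2]<.011); print(n,np.median(C[m],axis=0),m.sum())
    # blade ends seen past the pads
    y=np.radians(19.6);H=(C[...,:2]-[.5815,-.183])@np.array([[np.cos(y),np.sin(y)],[-np.sin(y),np.cos(y)]]).T
    m=ok&(C[...,2]>.066)&(C[...,2]<.1)&(abs(H[...,0])<.026)&(abs(H[...,1])<.02); print(m.sum(),np.percentile(H[m],[5,95],axis=0).round(4) if m.any() else '')
cv2.imwrite('pics/c8.png',np.hstack([cv2.resize(pickle.load(open('pics/s6.pkl','rb'))['img'][140:240,170:270,::-1],(400,400),interpolation=3),cv2.resize(t['img'][150:250,280:380,::-1],(400,400),interpolation=3)]))
E
```

```text
time: 23.35
position: [0.5807, -0.1841, 0.0487]
orientation: [-0.0, -0.169, 0.986, -0.0]
ft_force: [-1.9, -3.3, 5.2]
opening: 0.0076
finger_force: 70.3
t 23.35 pos [ 0.5807 -0.1841  0.0487] rv [-0.0003 -0.0002 -0.0018] shift [-0.002   0.0021  0.0007] F [-1.9 -3.3  5.2] open 0.0076 ff 70.3 q7 1.98
[-0.70913653  0.54223146 -0.03427549]
s [0.51150223 0.16971214 0.00843175] 2016
107 [[-0.0051 -0.0088]
 [ 0.0196  0.0176]]
t [0.49694913 0.15467963 0.00832283] 678
1 [[-0.0126  0.0154]
 [-0.0126  0.0154]]
```

View pics/c8.png

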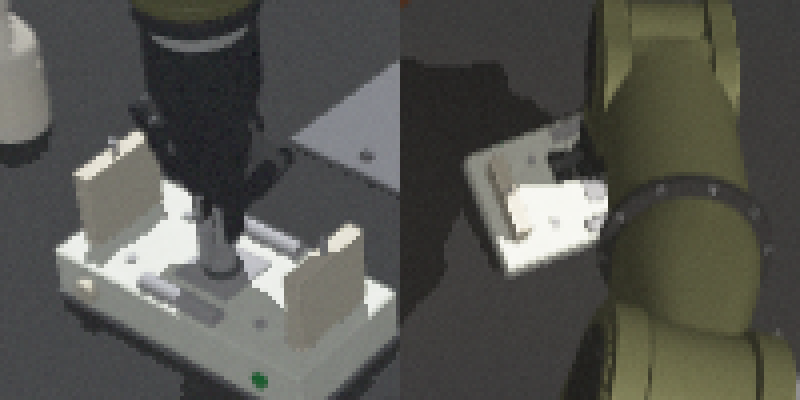

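The blade now lies along the housing's x axis, edge-on at crop (215,235), and is held between the pads. The pad heading is 109.6°, which is 90° from the seated direction. The grip is steady, so I'll hand in.

```bash
python3 -c "
from plant import *
print(job_done())"
```

```text
the job is handed in; nothing more can be done
None
```

The cover lies flat, handle up, on the mat; the screw was seated, then backed off a quarter turn and is still held by its wings, and the job is handed in (about 23 s of 64; the first grasp slipped off the handle, with no drop).

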